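# Show which spirit lamp is open and where its cap lies

### The job

One of the three spirit lamps has been left without its screw cap. Show it to the storekeeper: with the fingers pointing down from above, hold the fingertips about 3 cm over the top of the open lamp for about two seconds, then do the same over the loose screw cap lying in the tray, and finish there, still pointing at the cap. Touch and move nothing, and keep the fingertips well up wherever they pass over a capped lamp or the other parts in the tray.

Things in the scene. Friction and masses are not known exactly. Their poses are not given: they have to be found in the camera images.
- open_lamp: the spirit lamp without a cap: squat round glass bulb 74 mm across, narrowing to a neck 28 mm across, with a white porcelain wick holder (disc 24 mm, tube 9 mm across) on top; 82 mm high in all. Stands loose on the bench. Origin: centre of its underside, z up
- open_lamp_top (a point): the top end of the open lamp's wick tube, on its axis, 82 mm above the bench
- lamp_a: a capped spirit lamp: the same bulb 74 mm across with a ribbed screw cap 34 mm across on the neck; 84 mm high in all. Loose on the bench; leave alone. Origin: centre of its underside, z up
- lamp_b: the other capped spirit lamp, same shape and size as lamp_a. Leave alone. Origin: centre of its underside, z up
- tray: shallow open plastic tray, fixed to the bench, 110 mm (own x) by 260 mm (own y), rim 22 mm above the bench, walls 4 mm, floor about 4 mm thick. Its yaw varies. The loose cap, the stopper and the crucible stand in it in a row along its y axis, about 78 mm apart, in any order. Origin: centre of its underside
- loose_cap: the missing screw cap: ribbed short cylinder, 34 mm across, 28 mm high, straight-sided with a flat closed top, standing loose on the tray floor. Same as the caps on the capped lamps. Origin: centre of its underside, z up
- loose_cap_top (a point): centre of the loose cap's flat top, about 32 mm above the bench
- stopper: a plastic flask stopper of the same plastic as the cap, standing upside down in the tray: a flat round head 40 mm across and 7 mm thick at the bottom, and a narrow tapered shank (22 to 16 mm across) pointing up, 36 mm high in all. Leave alone. Origin: centre of its underside, z up
- crucible: a small open porcelain crucible standing in the tray, 44 mm across its rim, 34 mm high. Leave alone. Origin: centre of its underside, z up
Not all that is in view belongs to the job. Leave any red look-alike of the open_lamp alone. Leave any red look-alike of the loose_cap alone.

How it is judged:
By the outcome, as a careful person would: the job done as asked, in the order asked, and still so for the second after the job is handed in, with the robot touching nothing.
It also fails if it takes over 46 s, if anything falls off the work surface, if the arm or the gripper's body presses on something with over 40 N, if the wrist force passes 120 N, or if a joint passes its speed limit or range.

### The arm

A 7-joint arm with a two-finger parallel gripper is mounted at the origin on the work surface. World frame = base frame: x ahead of the robot, y to its left, z up, the work surface at z = 0. Lengths are in mm, angles in rad, forces in N, time in s.
With the tool pointing down it reaches from about 400 to 850 mm from the base axis. Payload 10.4 kg.
Tool frame: the origin (TCP) lies at the very end of the fingers, on their centre line; the grasp point (between the pads) lies 19 mm behind it; z points along the fingers, y is the direction in which the jaws open and shut (so a half turn about z gives the same grasp; the last joint's range is limited). The gripper opens to 87 mm and grips with 3 to 60 N. Pads are 19 mm wide; open, the fingers measure 117 mm over their backs; the gripper's body (75 mm by 190 mm) begins 51 mm behind the grasp point.
Start: joints at [1.174, 0.332, -0.065, 1.46, 0.022, 1.35, -0.088], TCP at [228.245, -581.856, 222.576] pointing down, gripper open.
Joint ranges: [-2.6, 2.6], [-0.5, 2.12], [-1.47, 1.34], [0.16, 2.42], [-1.27, 4.41], [0.06, 2.06], [-2.6, 2.6]. Speed limits (rad/s): [2.22, 2.22, 2.79, 2.79, 3.14, 3.14, 3.14].

### API

Orientations are given as a unit quaternion [w, x, y, z].
In Python, from rig import manip gives the robot as it stands. The module is installed in compiled form; this text tells all that it offers.
- The arm moves only by the tool jog_arm, never from a script. Its argument "moves" is a list of rows, each a list of 3 entries, a list of its own where there are three numbers: the shift along the tool's x, y, z in cm, then the turn, a rotation vector about the tool's x, y, z in degrees, then the opening, from 0 (shut) to 1 (fully open). A call has 1 to 20 rows; each row shifts and turns the pose as measured when the row begins, along the tool's axes as they then stand; what a row does not reach is not made up. A row lasts 1/12 s, in which the tool goes at most 41.7 mm and 7.16 degrees, less where a joint would pass 70% of its speed; a pose out of reach is approached as far as the arm can. A call with a gripper value outside its range is refused whole. The fingers move at their own pace and stop on an object; "force" is the grip in N (left out, the last holds). Time passes only in rows, so rows that do not move let the fingers close. It gives the time, the measured TCP pose, the force and the opening at its end, in the units of the state.
- manip.state(): the state, without advancing time (a new reading comes with each control period).
- manip.grab_frame(name): name is "scene" or "top" or "wrist"; returns a dict with "pixels" (400x640x3 uint8, blue, green, red), "K" (3x3 intrinsics, pixels), "dist_coeffs" ([k1, k2, p1, p2, k3] as OpenCV has them; the pictures are not rectified), "extrinsics" (4x4, takes a point from camera to world coordinates). Camera axes: x right, y down, z forward; pixel columns grow to the right and rows downward; lengths in mm; the calibration is good to about 2 mm. A picture is of the moment at which its call begins. There is no depth.
- manip.hand_in(): hands the job in, once; it reports no verdict.
The state is a dict: "clock": time; "joints": joint angles; "qd": joint speeds; "joint_torque": joint torques, N m; "tool_pos": TCP position; "eef_rot": TCP orientation; "ft_force": force on the tool from outside, world axes, zero at the start; "wrist_torque": the same for the moment, N m; "width": opening from 0.0 (shut) to 1.0 (fully open).
Only numpy, scipy, OpenCV 4.12 (cv2) and the standard library are available. Lean on these libraries where they do the work, as an engineer would, in place of code of your own. Each camera call takes 0.05 s, during which the arm holds its last target.

## Working session

There is one attempt and no reset: what is moved stays moved. The work goes in short steps, Python scripts to look and compute and a tool call to move; the robot and the scene stay as the last step left them, time stands still between calls to the robot, and variables do not carry over. Pictures are saved under pics/ and viewed, and the job is handed in when it is done.

Besides the shell and the picture viewer there is one more tool, called after ">>>" as name(argument=value, ...) on one line, values as JSON. jog_arm: Moves the arm, as the interface text tells. Its arguments: {"type":"object","properties":{"moves":{"type":"array"},"force":{"type":"number"}},"required":["moves"]}

```bash
mkdir -p pics
python3 - <<'E'
from rig import manip
import cv2,pickle
d={}
for n in("scene","top","wrist"):
    f=manip.grab_frame(n);d[n]=f;cv2.imwrite(f"pics/{n}0.png",f["pixels"])
pickle.dump(d,open("f0.pkl","wb"))
s=manip.state();print(s["clock"],s["tool_pos"],s["eef_rot"],s["width"])
E
```

```text
0.15 [ 228.10967053 -581.57626144  221.92639666] [-5.33243383e-04  9.82586549e-01  1.85804664e-01 -1.23703289e-04] 1.0006659460316394
```

View pics/scene0.png

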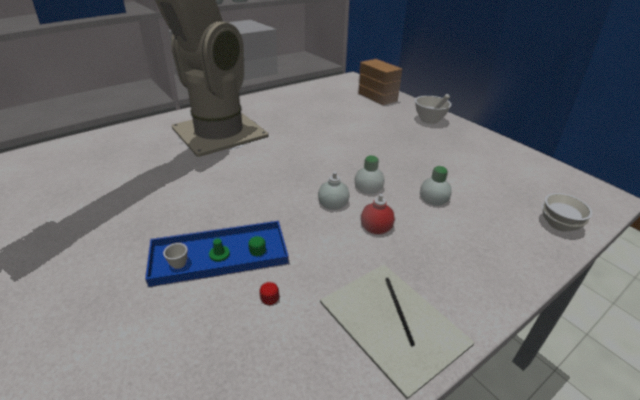

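View pics/top0.png

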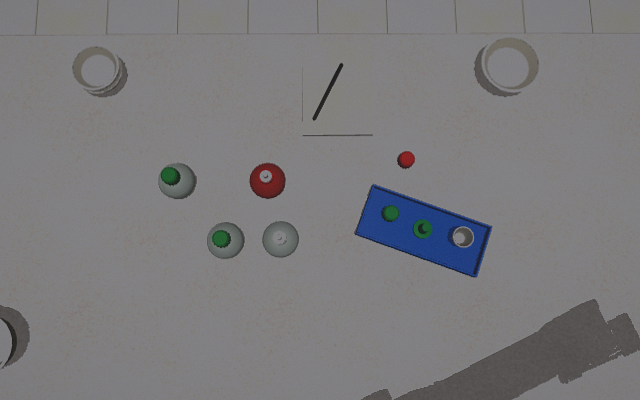

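View pics/wrist0.png

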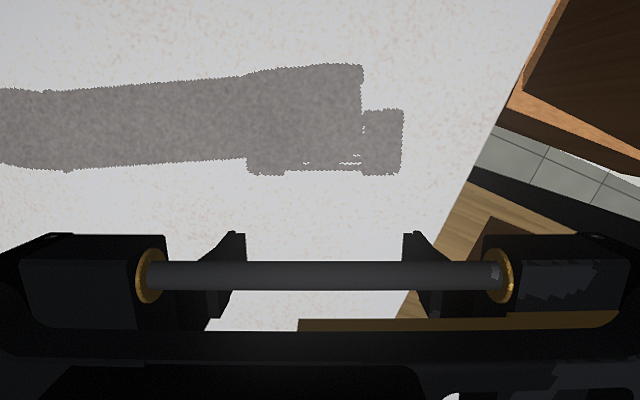

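Run:
```python
import pickle,cv2,numpy as np
d=pickle.load(open("f0.pkl","rb"))
def crop(n,x,y,w,h,s):
    return cv2.resize(d[n]["pixels"][y:y+h,x:x+w],None,fx=s,fy=s,interpolation=cv2.INTER_CUBIC)
a=np.hstack([crop("top",250,205,64,64,6),crop("top",365,190,64,64,6)])
b=np.hstack([crop("scene",302,160,64,64,6)[:,:],crop("scene",215,215,64,64,6)])
cv2.imwrite("pics/c1.png",a);cv2.imwrite("pics/c2.png",b)
for n in d: print(n,d[n]["K"].round(1).tolist(),np.round(d[n]["dist_coeffs"],3),d[n]["extrinsics"].round(2).tolist())
```

```text
scene [[384.4, 0.0, 317.3], [0.0, 384.4, 198.3], [0.0, 0.0, 1.0]] [-0.076  0.     0.     0.     0.   ] [[0.58, 0.49, -0.66, 1059.91], [0.82, -0.32, 0.48, -385.46], [0.02, -0.81, -0.58, 531.74], [0.0, 0.0, 0.0, 1.0]]
top [[506.1, 0.0, 319.4], [0.0, 506.1, 201.7], [0.0, 0.0, 1.0]] [-0.007  0.     0.     0.     0.   ] [[-0.01, -0.99, 0.15, 417.83], [-1.0, 0.01, -0.02, 17.22], [0.02, -0.15, -0.99, 1047.87], [0.0, 0.0, 0.0, 1.0]]
wrist [[314.8, 0.0, 323.9], [0.0, 314.8, 201.5], [0.0, 0.0, 1.0]] [-0.035  0.     0.     0.     0.   ] [[0.37, -0.9, -0.25, 294.53], [-0.93, -0.35, -0.09, -556.23], [-0.0, 0.26, -0.96, 383.93], [0.0, 0.0, 0.0, 1.0]]
```

View pics/c1.png

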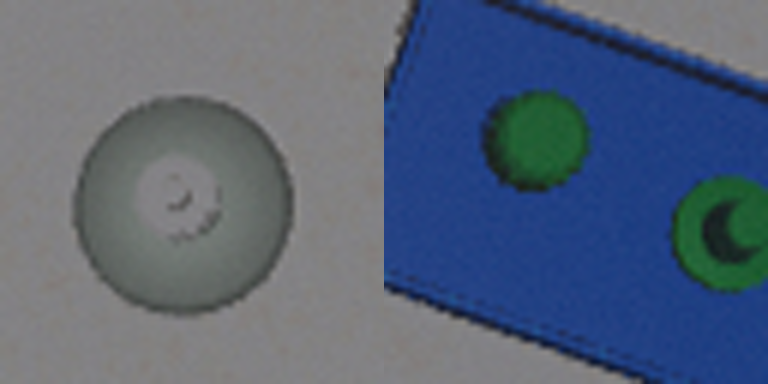

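View pics/c2.png

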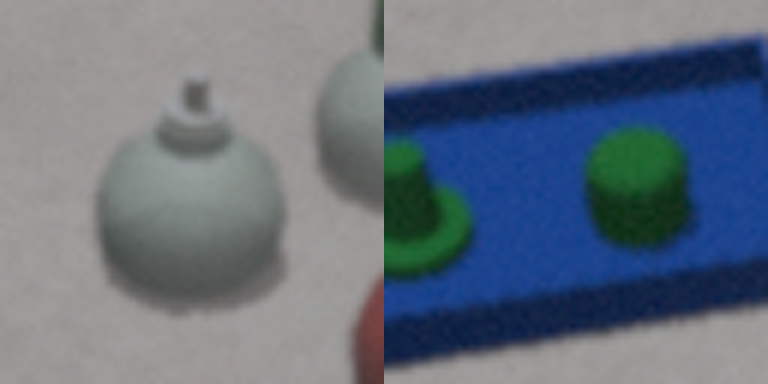

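The open-lamp candidates are the clear lamp with the white wick tube, at top (280,238) and scene (334,193), and the red one at top (267,180), which is a look-alike. The other two have green caps.

The cap candidates are:
- the green short cylinder in the tray, at top (391,213) and scene (257,245)
- the stopper with a flange, at top (423,229)
- the red cap outside the tray, at top (406,159)

The crops confirm the clear lamp and the green cylinder.

```bash
cat > h.py <<'E'
import pickle,cv2,numpy as np
def P(f):
    E=np.linalg.inv(f["extrinsics"]);return E[:3]
def tri(obs):
    A=[]
    for f,uv in obs:
        p=cv2.undistortPoints(np.array([[uv]],float),f["K"],np.array(f["dist_coeffs"],float))[0,0]
        M=P(f);A+=[p[0]*M[2]-M[0],p[1]*M[2]-M[1]]
    X=np.linalg.svd(np.array(A))[2][-1];return X[:3]/X[3]
def proj(f,X):
    E=np.linalg.inv(f["extrinsics"]);r=cv2.Rodrigues(E[:3,:3])[0]
    return cv2.projectPoints(np.array([X],float),r,E[:3,3],f["K"],np.array(f["dist_coeffs"],float))[0][0,0]
def onz(f,uv,z):
    p=cv2.undistortPoints(np.array([[uv]],float),f["K"],np.array(f["dist_coeffs"],float))[0,0]
    E=f["extrinsics"];r=E[:3,:3]@[p[0],p[1],1];c=E[:3,3];return c+r*(z-c[2])/r[2]
E
python3 - <<'E'
from h import *
d=pickle.load(open("f0.pkl","rb"));t,s=d["top"],d["scene"]
for n,a,b,z in(("lamp",(279.2,236.6),(334.4,172.9),82),("cap",(391.4,212.2),(256.9,240),32)):
    X=tri([(t,a),(s,b)]);print(n,X,proj(t,X)-a,proj(s,X)-b,onz(t,a,z),onz(s,b,z))
for n,a,z in(("a",(221,239),84),("b",(170,176),84),("red",(266,177),82),("stop",(425,227),40),("cruc",(462,237),38)): print(n,onz(t,a,z))
import scipy.spatial.transform as S
from rig import manip
q=manip.state()["eef_rot"];print(S.Rotation.from_quat(np.r_[q[1:],q[0]]).as_matrix().round(3))
E
```

```text
lamp [494.9249512   70.92863505  80.7182499 ] [-0.04312212 -0.03073414] [-0.04545212  0.00245243] [494.76317777  70.77544903  82.        ] [496.57798958  69.72195631  82.        ]
cap [ 545.84124573 -153.57151915   32.3710784 ] [-0.17652986 -0.09093184] [-0.20743849 -0.00468819] [ 545.69820682 -153.98735144   32.        ] [ 545.69408043 -153.0729664    32.        ]
a [491.30587369 180.92488571  84.        ]
b [613.95650137 280.76163959  84.        ]
red [610.73977104  96.14088033  82.        ]
stop [ 514.017921   -219.38107099   40.        ]
cruc [ 493.18861544 -293.80280728   38.        ]
[[ 0.931  0.365 -0.   ]
 [ 0.365 -0.931  0.001]
 [-0.    -0.001 -1.   ]]
```

The two views agree: the lamp top is at about (495, 71, 81) and the cap top at about (546, -154, 32). I'll close the fingers and travel high.

>>> jog_arm(moves=[[[2.5,-2.6,0],[0,0,0],0],[[2.5,-2.6,0],[0,0,0],0],[[2.5,-2.6,0],[0,0,0],0],[[2.5,-2.6,0],[0,0,0],0],[[2.5,-2.6,0],[0,0,0],0],[[2.5,-2.6,0],[0,0,0],0],[[2.5,-2.6,0],[0,0,0],0],[[2.5,-2.6,0],[0,0,0],0]])

```text
clock: 0.82
tool_pos: [336.3, -309.9, 217.4]
eef_rot: [-0.002, 0.984, 0.179, -0.003]
ft_force: [0.9, -0.3, -0.0]
width: 0.479
```

>>> jog_arm(moves=[[[2.8,-2.9,0],[0,0,0],0],[[2.8,-2.9,0],[0,0,0],0],[[2.8,-2.9,0],[0,0,0],0],[[2.8,-2.9,0],[0,0,0],0],[[2.8,-2.9,0],[0,0,0],0],[[2.8,-2.9,0],[0,0,0],0],[[2.8,-2.9,0],[0,0,0],0],[[2.8,-2.9,0],[0,0,0],0],[[2.0,-2.0,0],[0,0,0],0],[[0,0,0],[0,0,0],0],[[0,0,0],[0,0,0],0]])

```text
clock: 1.73
tool_pos: [477.7, 34.8, 217.1]
eef_rot: [-0.001, 0.983, 0.184, -0.002]
ft_force: [-0.2, -0.0, -0.2]
width: 0.003
```

```bash
cat > go.py <<'E'
import sys,numpy as np
from rig import manip
from scipy.spatial.transform import Rotation as S
s=manip.state();q=s["eef_rot"];R=S.from_quat(np.r_[q[1:],q[0]])
T=np.array([float(v) for v in sys.argv[1:4]])
print("clk",s["clock"],"pos",np.round(s["tool_pos"],1),"tool shift cm",(R.inv().apply(T-s["tool_pos"])/10).round(2))
# turn needed to make tool z point straight down
z=R.as_matrix()[:,2];w=np.cross(z,[0,0,-1]);print("tilt fix deg",np.degrees(R.inv().apply(w)).round(2),"w",round(s["width"],2),"j",np.round(s["joints"],2))
E
python3 go.py 495 71 112
python3 - <<'E'
from rig import manip
import cv2,pickle,numpy as np
from h import *
f=manip.grab_frame("wrist");pickle.dump(f,open("w1.pkl","wb"));cv2.imwrite("pics/w1.png",f["pixels"])
print(proj(f,[495,71,81.5]))
E
```

```text
clk 1.7333 pos [477.7  34.8 217.1] tool shift cm [ 2.96 -2.71 10.51]
tilt fix deg [-0.19  0.19 -0.  ] w 0.0 j [ 0.53  0.06 -0.71  1.81  0.04  1.29 -1.39]
[295.00580439 161.17297317]
```

View pics/w1.png

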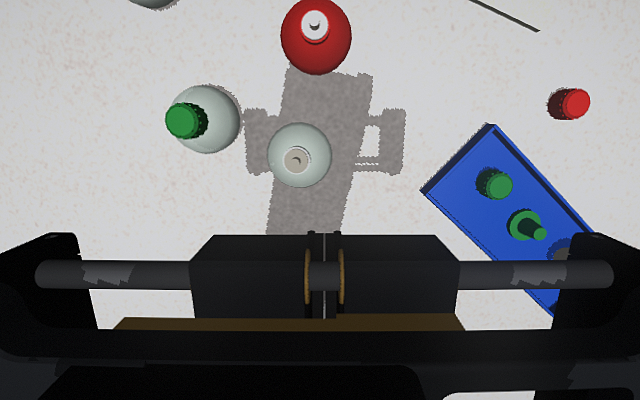

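The wrist view shows the open lamp's tube top at about (296,161), and my estimate projects to (295,161), so they agree. I'll move over it level first, then descend.

>>> jog_arm(moves=[[[1.5,-1.4,0],[0,0,0],0],[[1.4,-1.3,0],[0,0,0],0],[[0,0,0],[0,0,0],0],[[0,0,1.5],[0,0,0],0],[[0,0,1.5],[0,0,0],0],[[0,0,1.5],[0,0,0],0],[[0,0,1.5],[0,0,0],0],[[0,0,1.0],[0,0,0],0],[[0,0,0.5],[0,0,0],0],[[0,0,0],[0,0,0],0]])

```text
clock: 2.62
tool_pos: [493.4, 55.7, 138.5]
eef_rot: [0.002, 0.985, 0.174, -0.003]
ft_force: [0.4, -0.6, -1.6]
width: 0.002
```

```bash
python3 go.py 495 71 112
```

```text
clk 2.6167 pos [493.4  55.7 138.5] tool shift cm [ 0.7  -1.38  2.64]
tilt fix deg [ 0.17  0.4  -0.  ] w 0.0 j [ 0.46  0.19 -0.73  1.86  0.14  1.15 -1.54]
```

>>> jog_arm(moves=[[[0.5,-1.0,0],[0,0,0],0],[[0.3,-0.5,0.5],[0,0,0],0],[[0,0,0.7],[0,0,0],0],[[0,0,0.7],[0,0,0],0],[[0,0,0.3],[0,0,0],0],[[0,0,0],[0,0,0],0]])

```text
clock: 3.12
tool_pos: [496.6, 69.9, 116.0]
eef_rot: [0.003, 0.985, 0.173, -0.002]
ft_force: [0.3, -0.1, -0.2]
width: 0.007
```

```bash
python3 go.py 495 71 112
```

```text
clk 3.1167 pos [496.6  69.9 116. ] tool shift cm [-0.11 -0.16  0.4 ]
tilt fix deg [0.28 0.33 0.  ] w 0.01 j [ 0.43  0.23 -0.73  1.88  0.18  1.1  -1.59]
```

>>> jog_arm(moves=[[[-0.1,-0.2,0.4],[0,0,0],0],[[0,0,0],[0,0,0],0],[[0,0,0],[0,0,0],0],[[0,0,0],[0,0,0],0],[[0,0,0],[0,0,0],0],[[0,0,0],[0,0,0],0]])

```text
clock: 3.62
tool_pos: [494.9, 70.7, 111.8]
eef_rot: [0.003, 0.985, 0.172, -0.002]
ft_force: [0.3, -0.1, 0.3]
width: 0.005
```

```bash
python3 go.py 495 71 112
python3 - <<'E'
from rig import manip
import cv2,numpy as np
f=manip.grab_frame("scene")["pixels"]
cv2.imwrite("pics/s2.png",cv2.resize(f[80:280,240:440],None,fx=3,fy=3,interpolation=cv2.INTER_CUBIC))
E
```

```text
clk 3.6167 pos [494.9  70.7 111.8] tool shift cm [ 0.02 -0.02 -0.02]
tilt fix deg [0.3  0.33 0.  ] w 0.0 j [ 0.43  0.23 -0.73  1.89  0.18  1.09 -1.6 ]
```

View pics/s2.png

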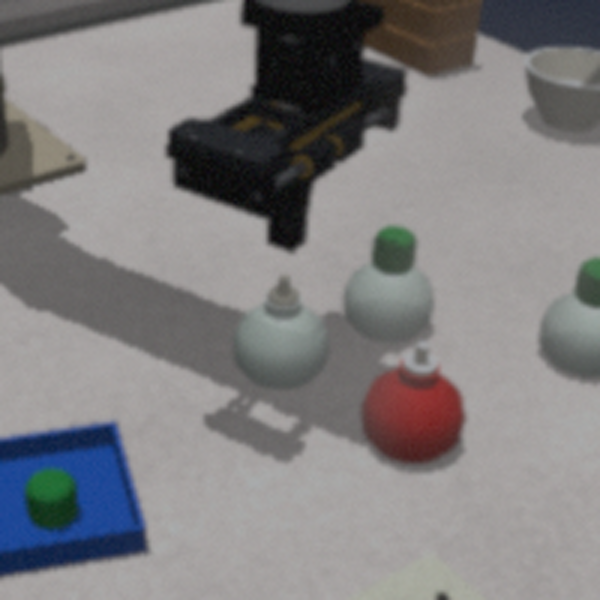

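The crop shows the fingertips at (287,245) directly above the wick tube at (284,280), with a clear gap. I'll hold for over 2 s.

>>> jog_arm(moves=[[[0,0,0],[0,0,0],0],[[0,0,0],[0,0,0],0],[[0,0,0],[0,0,0],0],[[0,0,0],[0,0,0],0],[[0,0,0],[0,0,0],0],[[0,0,0],[0,0,0],0],[[0,0,0],[0,0,0],0],[[0,0,0],[0,0,0],0],[[0,0,0],[0,0,0],0],[[0,0,0],[0,0,0],0],[[0,0,0],[0,0,0],0],[[0,0,0],[0,0,0],0],[[0,0,0],[0,0,0],0],[[0,0,0],[0,0,0],0],[[0,0,0],[0,0,0],0],[[0,0,0],[0,0,0],0]])

```text
clock: 5.0
tool_pos: [495.2, 70.7, 112.1]
eef_rot: [0.003, 0.985, 0.172, -0.002]
ft_force: [-0.4, -0.9, -0.6]
width: 0.002
```

>>> jog_arm(moves=[[[0,0,0],[0,0,0],0],[[0,0,0],[0,0,0],0],[[0,0,0],[0,0,0],0],[[0,0,0],[0,0,0],0],[[0,0,0],[0,0,0],0],[[0,0,0],[0,0,0],0],[[0,0,0],[0,0,0],0],[[0,0,0],[0,0,0],0],[[0,0,0],[0,0,0],0],[[0,0,0],[0,0,0],0],[[0,0,0],[0,0,0],0],[[0,0,0],[0,0,0],0]])

```text
clock: 6.0
tool_pos: [495.2, 70.7, 112.1]
eef_rot: [0.003, 0.985, 0.172, -0.002]
ft_force: [-0.1, -0.5, 0.8]
width: 0.005
```

>>> jog_arm(moves=[[[0,0,-2],[0,0,0],0],[[0,0,-2],[0,0,0],0],[[0,0,-2],[0,0,0],0],[[-0.3,2.3,-0.5],[0,0,0],0],[[-0.3,2.3,0],[0,0,0],0],[[-0.3,2.3,0],[0,0,0],0],[[-0.3,2.3,0],[0,0,0],0],[[-0.3,2.3,0],[0,0,0],0],[[-0.3,2.3,0],[0,0,0],0],[[-0.3,2.3,0],[0,0,0],0],[[-0.3,2.3,0],[0,0,0],0],[[-0.3,2.3,0],[0,0,0],0],[[-0.1,1.5,0],[0,0,0],0],[[0,0,0],[0,0,0],0],[[0,0,0],[0,0,0],0]])

```text
clock: 7.25
tool_pos: [546.8, -155.5, 181.9]
eef_rot: [0.003, 0.985, 0.175, -0.002]
ft_force: [0.3, 1.1, 0.2]
width: 0.004
```

```bash
python3 go.py 545.8 -153.6 62
python3 - <<'E'
from rig import manip
import cv2,pickle,numpy as np
from h import *
f=manip.grab_frame("wrist");cv2.imwrite("pics/w2.png",f["pixels"])
print(proj(f,[545.8,-153.6,32]))
E
```

```text
clk 7.25 pos [ 546.8 -155.5  181.9] tool shift cm [ 0.03 -0.29 11.99]
tilt fix deg [0.35 0.27 0.  ] w 0.0 j [ 0.68  0.29 -0.58  1.64  0.17  1.26 -1.15]
[320.51115753 187.93601633]
```

View pics/w2.png

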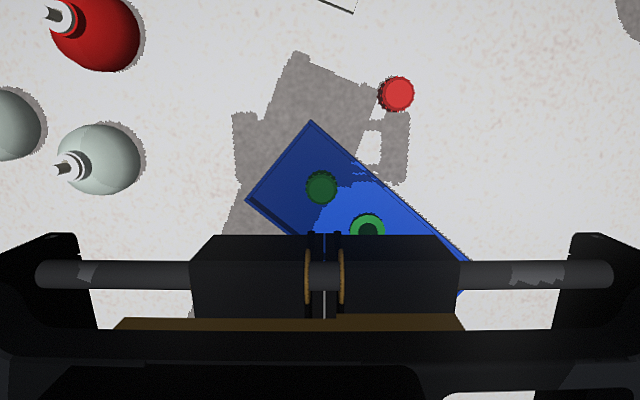

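The wrist view shows the green cap at (321,187), and my estimate projects to (320.5,188). I'll descend to about 3 cm above it.

>>> jog_arm(moves=[[[0,-0.3,1.5],[0,0,0],0],[[0,0,2],[0,0,0],0],[[0,0,2],[0,0,0],0],[[0,0,2],[0,0,0],0],[[0,0,1.5],[0,0,0],0],[[0,0,1],[0,0,0],0],[[0,0,0.5],[0,0,0],0],[[0,0,0],[0,0,0],0]])

```text
clock: 7.97
tool_pos: [547.0, -141.7, 75.3]
eef_rot: [0.003, 0.983, 0.181, 0.001]
ft_force: [-0.8, 0.4, -0.1]
width: 0.003
```

```bash
python3 go.py 545.8 -153.6 62
```

```text
clk 7.9667 pos [ 547.  -141.7   75.3] tool shift cm [-0.54  1.06  1.33]
tilt fix deg [ 0.35 -0.   -0.  ] w 0.0 j [ 0.64  0.39 -0.56  1.77  0.24  1.05 -1.22]
```

>>> jog_arm(moves=[[[-0.5,1.0,0.5],[0,0,0],0],[[0,0,0.5],[0,0,0],0],[[0,0,0],[0,0,0],0],[[0,0,0],[0,0,0],0]])

```text
clock: 8.3
tool_pos: [547.3, -153.8, 66.9]
eef_rot: [0.004, 0.983, 0.182, 0.002]
ft_force: [0.1, -0.2, 0.0]
width: 0.009
```

```bash
python3 go.py 545.8 -153.6 62
```

```text
clk 8.3 pos [ 547.3 -153.8   66.9] tool shift cm [-0.13 -0.07  0.49]
tilt fix deg [ 0.48 -0.15 -0.  ] w 0.01 j [ 0.65  0.4  -0.56  1.77  0.25  1.04 -1.2 ]
```

>>> jog_arm(moves=[[[-0.1,-0.1,0.5],[0,0,0],0],[[0,0,0],[0,0,0],0],[[0,0,0],[0,0,0],0],[[0,0,0],[0,0,0],0]])

```text
clock: 8.63
tool_pos: [546.5, -153.6, 62.5]
eef_rot: [0.004, 0.983, 0.181, 0.003]
ft_force: [0.2, 0.3, 1.2]
width: 0.004
```

```bash
python3 go.py 545.8 -153.6 62
python3 - <<'E'
from rig import manip
import cv2,numpy as np
f=manip.grab_frame("scene")["pixels"]
cv2.imwrite("pics/s3.png",cv2.resize(f[100:300,140:400],None,fx=3,fy=3,interpolation=cv2.INTER_CUBIC))
E
```

```text
clk 8.6333 pos [ 546.5 -153.6   62.5] tool shift cm [-0.07 -0.03  0.05]
tilt fix deg [ 0.54 -0.23  0.  ] w 0.0 j [ 0.65  0.4  -0.56  1.78  0.25  1.02 -1.2 ]
```

View pics/s3.png

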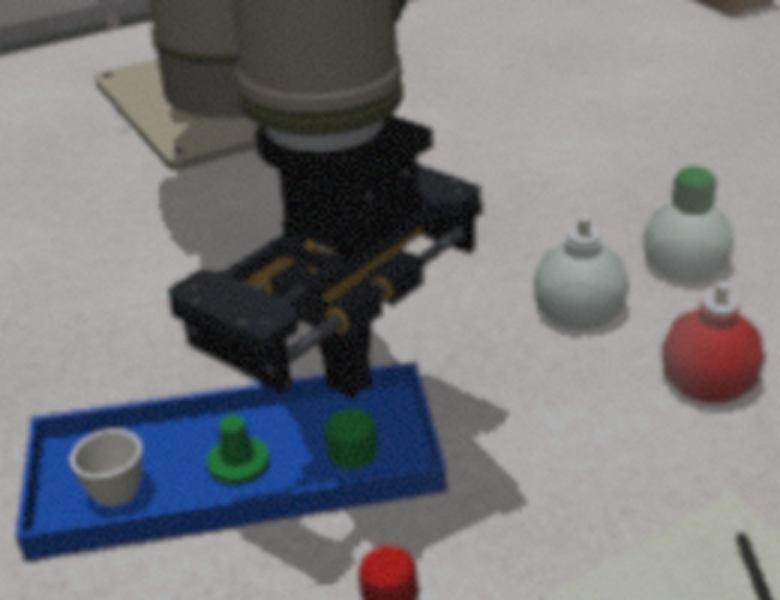

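The fingertips at (348,390) are right above the cap top at (352,420), and nothing has moved. I'll hold here.

>>> jog_arm(moves=[[[0,0,0],[0,0,0],0],[[0,0,0],[0,0,0],0],[[0,0,0],[0,0,0],0],[[0,0,0],[0,0,0],0],[[0,0,0],[0,0,0],0],[[0,0,0],[0,0,0],0],[[0,0,0],[0,0,0],0],[[0,0,0],[0,0,0],0],[[0,0,0],[0,0,0],0],[[0,0,0],[0,0,0],0],[[0,0,0],[0,0,0],0],[[0,0,0],[0,0,0],0],[[0,0,0],[0,0,0],0],[[0,0,0],[0,0,0],0],[[0,0,0],[0,0,0],0],[[0,0,0],[0,0,0],0]])

```text
clock: 10.02
tool_pos: [547.0, -153.3, 63.0]
eef_rot: [0.004, 0.983, 0.182, 0.003]
ft_force: [-0.3, 0.3, -0.3]
width: 0.007
```

>>> jog_arm(moves=[[[0,0,0],[0,0,0],0],[[0,0,0],[0,0,0],0],[[0,0,0],[0,0,0],0],[[0,0,0],[0,0,0],0],[[0,0,0],[0,0,0],0],[[0,0,0],[0,0,0],0],[[0,0,0],[0,0,0],0],[[0,0,0],[0,0,0],0],[[0,0,0],[0,0,0],0],[[0,0,0],[0,0,0],0],[[0,0,0],[0,0,0],0],[[0,0,0],[0,0,0],0]])

```text
clock: 11.02
tool_pos: [547.0, -153.3, 63.0]
eef_rot: [0.004, 0.983, 0.182, 0.003]
ft_force: [-0.3, 0.1, 0.4]
width: 0.007
```

```bash
python3 go.py 545.8 -153.6 62; python3 -c "
from rig import manip
print(manip.hand_in())"
```

```text
clk 11.0167 pos [ 547.  -153.3   63. ] tool shift cm [-0.12 -0.02  0.1 ]
tilt fix deg [ 0.57 -0.27  0.  ] w 0.01 j [ 0.65  0.4  -0.56  1.77  0.25  1.02 -1.2 ]
the job is handed in; nothing more can be done
None
```

I pointed the closed fingers straight down at the open lamp first, then at the loose green cap. I finished over the cap and handed the job in there at about 11 s, under the 46 s limit.

| Held over | Fingertip position (mm) | Height above the top | Hold time |
|---|---|---|---|
| Open lamp | (495, 71, 112) | about 30 mm | about 2.4 s |
| Loose cap | (547, -153, 63) | about 31 mm | about 2.4 s |

- **Measurements:** The top and scene cameras put the lamp top at 81 mm and the cap top at 32 mm, against 82 and about 32 mm in the description. Before each descent the wrist camera matched to about 1 pixel.
- **Sideways aim:** Over the cap, the fingertips were about 1 mm off my measured centre, with a tilt of about 0.6 degrees.
- **Contact:** The logged wrist-force readings never passed about 2 N, and the last scene picture, taken before the hold over the cap, showed nothing moved. I took no picture after that hold.
- **Clearance:** The path passed over no capped lamp and none of the other parts in the tray. No check failed.

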